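# Swap two reagent bottles into their own drip trays

## Task

The amber bottle and the white bottle have been put back in each other's drip trays. Swap them, keeping them upright and setting them down rather than dropping them: the amber bottle must end standing in the orange tray and the white bottle in the blue tray, with the grey tray left empty (you may park a bottle there on the way). Leave the pen, the marker, the magnet block, the petri dish and the beaker where they are.

Things in the scene. Friction and masses are not known exactly. Their poses are not given: they have to be found in the camera images.
- amber_bottle: Brown-amber reagent bottle with a black screw cap, loose, 55 mm diameter, 112 mm high, 0.13 to 0.27 kg. The body is straight from 5 to 77 mm above the underside, then a rounded shoulder; the fixed cap, 40 mm diameter, spans 95 to 112 mm and can be gripped too. Origin at the centre of its underside, z up its axis. It starts upright in the blue tray.
- white_bottle: Whitish translucent reagent bottle with a blue screw cap, loose, 66 mm diameter, 140 mm high, 0.22 to 0.44 kg. The body is straight from 5 to 97 mm above the underside, then a rounded shoulder; the fixed cap, 46 mm diameter, spans 118 to 140 mm and can be gripped too. Origin at the centre of its underside, z up its axis. It starts upright in the orange tray.
- orange_tray: Round orange drip tray fixed to the bench, 104 mm over the rim, 94 mm inside, rim 14 mm high. Origin at the centre of its underside on the bench; its inner floor, on which a bottle stands, is 4 mm above the origin. Place of the amber bottle.
- blue_tray: Round blue drip tray fixed to the bench, same size and origin as the orange tray. Place of the white bottle.
- grey_tray: Round grey drip tray fixed to the bench, same size and origin as the orange tray. Empty; free for parking a bottle.
- red_marker: White marker pen with a red cap, loose, 130 mm long, 12 mm high, lying on the bench between two trays, pointing roughly away from the robot. Origin under its middle. To be left alone.
- black_pen: Black ball pen, loose, 145 mm long, 9 mm high, lying on the bench between two trays, pointing roughly away from the robot. Origin under its middle. To be left alone.
- magnet_block: White block with rows of pins, loose, 128 x 86 mm, 27 mm high, behind the trays. Origin under its centre. To be left alone.
- petri_dish: Closed clear petri dish, loose, 59 mm diameter, 15 mm high, behind the trays. Origin under its centre. To be left alone.
- beaker: Clear plastic beaker, loose, 65 mm diameter, 77 mm high, behind the trays. Origin under its centre. To be left alone.
Things that resemble listed ones, but are neither listed nor needed, are in the scene too. Leave any green or purple look-alike of the white_bottle alone. There is more than one size of the amber_bottle; the job needs the larger.

How it is judged:
By the outcome, as a careful person would: the job done as asked, in the order asked, and still so for the second after the job is handed in, with the robot touching nothing.
It also fails if it takes over 67 s, if anything falls off the work surface, if the arm or the gripper's body presses on something with over 40 N, if the wrist force passes 120 N, or if a joint passes its speed limit or range.

## Robot

A 7-joint arm with a two-finger parallel gripper is mounted at the origin on a cart in front of the work surface, level with it; the furniture and walls round the work are solid. World frame = base frame: x ahead of the robot, y to its left, z up, the work surface at z = 0. Lengths are in mm, angles in rad, forces in N, time in s.
With the tool pointing down it reaches from about 400 to 850 mm from the base axis. Payload 4.5 kg.
Tool frame: the origin (TCP) lies midway between the tips of the shut fingers; the grasp point (between the pads) lies 19 mm behind it; z points along the fingers, y is the line along which they close (so a half turn about z gives the same grasp; the last joint's range is limited). The gripper opens to 88 mm and grips with 3 to 60 N. Pads are 18 mm wide; open, the fingers measure 123 mm over their backs; the gripper's body (75 mm by 187 mm) begins 45 mm behind the grasp point.
Start: joints at [1.293, 0.689, -0.195, 1.565, 0.157, 0.902, -0.215], TCP at [191.762, -594.879, 238.743] pointing down, gripper open.
Joint ranges: [-3.01, 3.01], [-0.46, 2.08], [-1.47, 1.51], [0.13, 2.56], [-1, 4.14], [0.04, 2.09], [-2.66, 2.66]. Speed limits (rad/s): [2.57, 2.57, 3.14, 3.14, 3.14, 3.14, 3.14].

## Interface

Orientations are given as a rotation vector (axis times angle).
In Python, from rig import state, camera, job_done, boxes_of, mark_of gives the robot as it stands.
- The arm moves only by the tool jog_arm, never from a script. Its argument "moves" is one flat list of numbers, 6 for each row, row after row: the shift along the tool's x, y, z in cm, then the turn, a rotation vector about the tool's x, y, z in degrees. In form: [tx, ty, tz, rx, ry, rz, tx, ty, tz, rx, ry, rz, ...]. A call has 1 to 8 rows; each row is the pose to reach, as a shift and turn from the pose commanded when the call began, along the tool's axes at that moment; what a row does not reach only later rows make up. A row lasts 1/10 s, in which the tool goes at most 50 mm and 8.59 degrees, less where a joint would pass 70% of its speed; a pose out of reach is approached as far as the arm can. A call with a gripper value outside its range is refused whole. "claw" is the finger opening in cm, from 0 to 8.81, set as the call begins (left out, the last holds). The fingers move at their own pace and stop on an object; "grip_force" is the grip in N (left out, the last holds). Time passes only in rows, so rows that repeat a pose let the fingers close. It gives the time, the measured TCP pose, the force, the opening and the grip force at its end, in the units of the state.
- state(): the state, without advancing time (a new reading comes with each control period).
- camera(name): name is "scene" or "top" or "wrist"; returns a dict with "color" (400x640x3 uint8, red, green, blue), "range_z" (400x640 float32, mm along the optical axis (not along the pixel's ray), 0 where there is no reading), "camera_matrix" (3x3 intrinsics, pixels), "R" (3x3) and "t" (3): a world point X has camera coordinates R X + t. Camera axes: x right, y down, z forward; pixel columns grow to the right and rows downward; lengths in mm; the calibration is good to about 2 mm. A picture is of the moment at which its call begins.
- job_done(): hands the job in; it is judged then, once.
Trained networks look in the newest picture that a camera, given by its name, has taken for a name from the list of things; names that differ only in an ending like _2 or _b are one class to them, and where a whole thing is asked for, a point or a joint stands for the part that bears it (a point fixed in the world has none). Each returns a list of dicts, best first, with "conf" (0 to 1); they miss things now and then, are a little off and sometimes report something else, mostly with a low value. They report only what shows in the picture. A call takes as long as a camera call. They do not tell look-alikes from the thing itself.
- boxes_of(camera, label): "rect" ([left, top, right, bottom] as shares, 0 to 1, of the picture: columns of its width, rows of its height, round what is visible of it).
- mark_of(camera, label): "at" ([row, column] as shares, 0 to 1, of the picture: columns of its width, rows of its height: a listed point, or the origin of a listed thing).
The state is a dict: "time_s": time; "qpos": joint angles; "qvel": joint speeds; "tau": joint torques, N m; "eef_pos": TCP position; "eef_rot": TCP orientation; "contact_force": force on the tool from outside, world axes, zero at the start; "ft_torque": the same for the moment, N m; "opening": finger opening in mm; "grasp_force": force on a finger pad.
Only numpy, scipy, OpenCV 4.12 (cv2) and the standard library are available. Lean on these libraries where they do the work, as an engineer would, in place of code of your own. Each camera call takes 0.05 s, during which the arm holds its last target. There are 200 camera calls.

## Working session

There is one attempt and no reset: what is moved stays moved. The work goes in short steps, Python scripts to look and compute and a tool call to move; the robot and the scene stay as the last step left them, time stands still between calls to the robot, and variables do not carry over. Pictures are saved under pics/ and viewed, at most 10 in all, crops included, and the job is handed in when it is done.

Besides the shell and the picture viewer there is one more tool, called after "Request:" as name(argument=value, ...), one argument or row to a line, values as JSON. jog_arm: Moves the arm, as the interface text tells. Its arguments: {"type":"object","properties":{"moves":{"type":"array"},"claw":{"type":"number"},"grip_force":{"type":"number"}},"required":["moves"]}

```bash
mkdir -p pics; cat > h.py <<'E'
import numpy as np, cv2
from rig import *
def world(c,u,v,z=None):
    K=np.array(c["camera_matrix"]);R=np.array(c["R"]);t=np.array(c["t"])
    d=R.T@np.linalg.solve(K,[u,v,1.]); o=-R.T@t
    if z is None: s=c["range_z"][int(v),int(u)]
    else: s=(z-o[2])/d[2]
    return o+s*d
def cloud(c):
    K=np.array(c["camera_matrix"]);R=np.array(c["R"]);t=np.array(c["t"])
    v,u=np.mgrid[:400,:640]; Z=c["range_z"]
    P=np.stack([(u-K[0,2])/K[0,0]*Z,(v-K[1,2])/K[1,1]*Z,Z],-1)
    return (P-t)@R
E
python3 - <<'E'
from h import *
for n in("scene","top"):
    c=camera(n); np.savez(n+".npz",**c)
    cv2.imwrite(f"pics/{n}1.png",c["color"][...,::-1])
    print(n,c["R"].round(2).tolist(),c["t"].round(0))
    for l in("amber_bottle","white_bottle","orange_tray","blue_tray","grey_tray"):
        for b in boxes_of(n,l): print(l,round(b["conf"],2),(np.array(b["rect"])*[640,400,640,400]).round().tolist())
s=state();print(s["time_s"],s["eef_pos"],s["eef_rot"])
E
```

```text
scene [[-0.61, -0.79, 0.01], [-0.55, 0.41, -0.73], [0.57, -0.45, -0.69]] [303. 366. 673.]
amber_bottle 0.86 [314.0, 205.0, 341.0, 262.0]
amber_bottle 0.76 [371.0, 211.0, 388.0, 241.0]
white_bottle 0.81 [409.0, 124.0, 442.0, 183.0]
white_bottle 0.76 [434.0, 164.0, 473.0, 232.0]
orange_tray 0.98 [370.0, 186.0, 413.0, 212.0]
orange_tray 0.18 [314.0, 207.0, 342.0, 265.0]
blue_tray 0.97 [299.0, 234.0, 347.0, 272.0]
grey_tray 0.71 [172.0, 267.0, 226.0, 314.0]
top [[-0.03, -1.0, 0.02], [-0.99, 0.03, -0.16], [0.16, -0.02, -0.99]] [-42. 557. 793.]
amber_bottle 0.77 [280.0, 218.0, 307.0, 242.0]
amber_bottle 0.75 [337.0, 231.0, 353.0, 252.0]
amber_bottle 0.71 [368.0, 185.0, 409.0, 232.0]
white_bottle 0.85 [426.0, 180.0, 475.0, 215.0]
white_bottle 0.82 [375.0, 185.0, 413.0, 220.0]
white_bottle 0.56 [403.0, 253.0, 446.0, 284.0]
orange_tray 0.68 [369.0, 187.0, 409.0, 232.0]
blue_tray 0.72 [275.0, 207.0, 318.0, 249.0]
blue_tray 0.24 [190.0, 115.0, 244.0, 156.0]
grey_tray 0.71 [166.0, 180.0, 209.0, 228.0]
grey_tray 0.44 [375.0, 186.0, 413.0, 219.0]
0.6 [ 191.77345324 -594.87600208  238.74275835] [3.10341002e+00 4.87822588e-01 4.15064348e-05]
```

View pics/scene1.png

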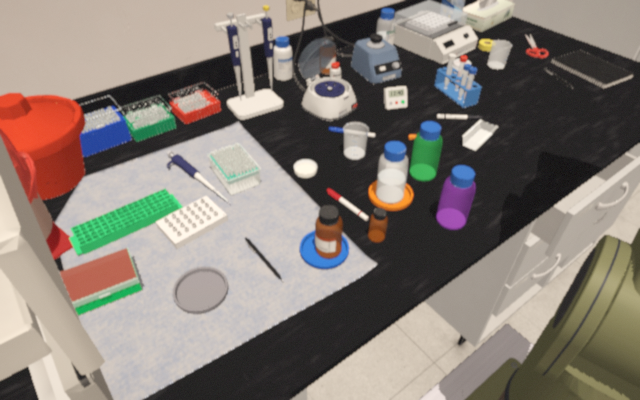

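View pics/top1.png

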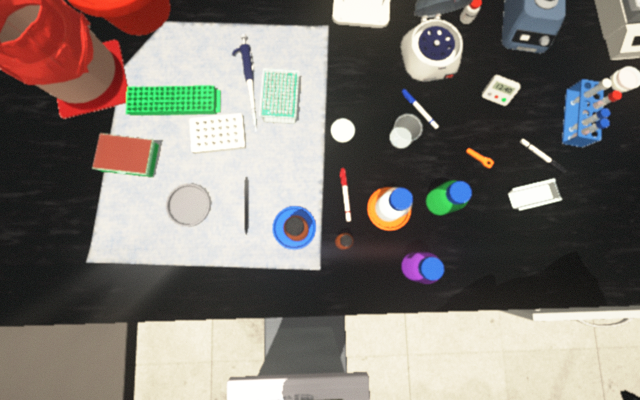

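Scene view: the two ambers are at (328,230), the large one in the blue tray, and (377,225), a small one on the bench. The three white-bottle shapes are at (392,170), clear white in the orange tray, (426,150) green and (457,197) purple. The ones that fit are (328,230) and (392,170). I'll measure them and confirm in a crop.

```bash
python3 - <<'E'
from h import *
for n in("scene","top"):
    c=dict(np.load(n+".npz")); P=cloud(c); ok=c["range_z"]>0
    hsv=cv2.cvtColor(c["color"],cv2.COLOR_RGB2HSV).astype(int)
    def near(x,y,r): return ok&(np.hypot(P[...,0]-x,P[...,1]-y)<r)
    g={"scene":{"amb":(328,222),"wh":(395,150),"gr":(426,132),"pu":(462,175),"sm":(378,218),"blue":(310,255),"grey":(201,290)},
       "top":{"amb":(296,227),"wh":(401,198),"gr":(459,191),"pu":(431,268),"sm":(344,240),"orange":(390,209),"grey":(188,205)}}[n]
    for k,(u,v) in g.items():
        p=P[v,u]; m=near(p[0],p[1],75)
        out=[]
        for lo,hi in((7,18),(30,70),(97,170)):
            q=P[m&(P[...,2]>lo)&(P[...,2]<hi)]
            if len(q)>4: out.append((len(q),q.min(0).round().tolist(),q.max(0).round().tolist()))
        print(n,k,p.round(),out)
    # tray rims by colour, circle/ellipse at z=14 plane
    for k,(h0,h1,s) in {"orange":(8,18,200),"blue":(100,118,180)}.items():
        m=ok&(hsv[...,0]>h0)&(hsv[...,0]<h1)&(hsv[...,1]>s)&(P[...,2]>-5)&(P[...,2]<20)&(P[...,0]>350)&(P[...,0]<700)&(abs(P[...,1])<400)
        nn,lab,st,ce=cv2.connectedComponentsWithStats(m.astype(np.uint8))
        i=1+st[1:,4].argmax(); cn,_=cv2.findContours((lab==i).astype(np.uint8),0,2)
        h=cv2.convexHull(max(cn,key=len))[:,0]
        w=np.array([world(c,u,v,10)[:2] for u,v in h],dtype=np.float32)
        print(n,k,st[i],cv2.minEnclosingCircle(w),cv2.fitEllipse(w))
    if n=="scene":
        cv2.imwrite("pics/crop.png",cv2.resize(c["color"][110:290,280:500,::-1],None,fx=3,fy=3,interpolation=cv2.INTER_CUBIC))
E
```

```text
scene amb [467.   9. 108.] [(451, [409.0, -49.0, 7.0], [538.0, 55.0, 18.0]), (351, [453.0, -20.0, 30.0], [493.0, 24.0, 70.0]), (358, [461.0, -23.0, 97.0], [501.0, 17.0, 118.0])]
scene wh [ 523. -217.  143.] [(364, [474.0, -278.0, 7.0], [576.0, -173.0, 18.0]), (392, [493.0, -246.0, 30.0], [551.0, -189.0, 70.0]), (745, [496.0, -249.0, 97.0], [557.0, -190.0, 146.0])]
scene gr [ 534. -327.  138.] [(126, [495.0, -362.0, 7.0], [557.0, -263.0, 18.0]), (363, [507.0, -370.0, 30.0], [565.0, -316.0, 70.0]), (614, [509.0, -373.0, 97.0], [567.0, -315.0, 143.0])]
scene pu [ 383. -269.  140.] [(106, [354.0, -292.0, 7.0], [414.0, -246.0, 18.0]), (418, [354.0, -295.0, 30.0], [416.0, -245.0, 70.0]), (809, [355.0, -301.0, 97.0], [417.0, -245.0, 143.0])]
scene sm [ 442. -102.   71.] [(167, [387.0, -130.0, 7.0], [513.0, -27.0, 18.0]), (270, [432.0, -129.0, 31.0], [464.0, -94.0, 70.0])]
scene blue [491.  35.   7.] [(389, [434.0, -28.0, 7.0], [538.0, 55.0, 18.0]), (351, [453.0, -20.0, 30.0], [493.0, 24.0, 70.0]), (358, [461.0, -23.0, 97.0], [501.0, 17.0, 118.0])]
scene grey [548. 253.   6.] [(585, [495.0, 
[... 1236 characters left out ...]
1.0, -129.0, 31.0], [467.0, -93.0, 68.0])]
top orange [ 511. -205.  115.] [(257, [473.0, -274.0, 7.0], [575.0, -173.0, 18.0]), (103, [494.0, -230.0, 31.0], [545.0, -190.0, 70.0]), (743, [495.0, -252.0, 98.0], [558.0, -190.0, 146.0])]
top grey [547. 256.   3.] [(380, [496.0, 203.0, 7.0], [597.0, 307.0, 17.0])]
top orange [368 188  20  17  73] ((556.0499877929688, -200.2977294921875), 30.67474937438965) ((560.5770874023438, -198.25018310546875), (15.765591621398926, 65.85240173339844), 38.67267608642578)
top blue [310 220   5  20  32] ((479.771728515625, -37.55812072753906), 22.599380493164062) ((480.5933837890625, -38.17245864868164), (12.543800354003906, 42.8460693359375), 82.03877258300781)
```

View pics/crop.png

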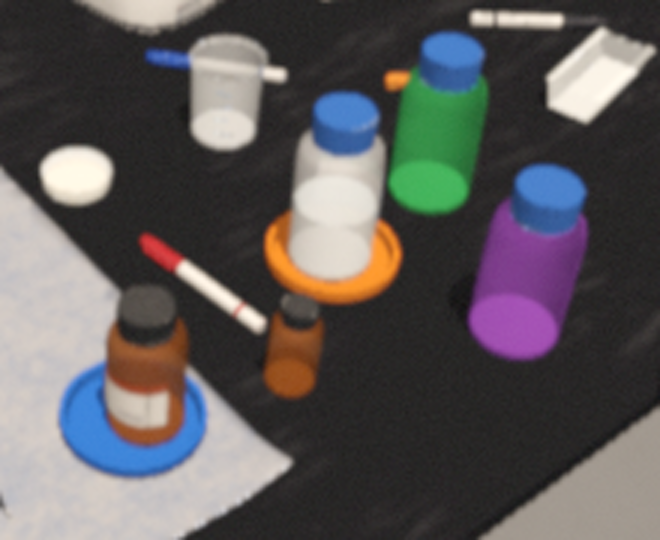

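The crop confirms it. At crop pixels, the white bottle (340,200) is clear with a blue cap and stands in the orange tray. The larger amber bottle (147,370) is in the blue tray; the small amber (293,345), green and purple are to be left alone. Plan: white→grey, amber→orange, white→blue, with the fingers closing along the −30° direction to stay clear of green and purple.

```bash
cat >> h.py <<'E'
from scipy.spatial.transform import Rotation as Ro
def to(x,y,z,p=None,yaw=-30):
    """shift cm + turn deg in tool axes to reach pose (closing line at yaw, tool down)"""
    s=state(); R=Ro.from_rotvec(s["eef_rot"]); p=np.array(s["eef_pos"])
    a=np.deg2rad((yaw+90)/2); T=Ro.from_rotvec(np.pi*np.array([np.cos(a),np.sin(a),0]))
    d=R.inv().apply(np.array([x,y,z])-p)/10
    print((x,y,z),"shift",d.round(2),"turn",np.rad2deg((R.inv()*T).as_rotvec()).round(2),"now",p.round(1),"t",round(s["time_s"],1))
E
python3 - <<'E'
from h import *
for n in("scene","top"):
    c=dict(np.load(n+".npz")); P=cloud(c)
    for k,x,y,lo,hi in(("wh",526,-221,122,150),("am",481,-3,101,122)):
        m=(np.hypot(P[...,0]-x,P[...,1]-y)<45)&(P[...,2]>lo)&(P[...,2]<hi)
        q=P[m]; print(n,k,len(q),(np.percentile(q,[1,99],axis=0)).round(1).tolist(),cv2.minEnclosingCircle(q[:,:2].astype(np.float32)))
to(525,-222,239); to(525,-222,86)
E
```

```text
scene wh 375 [[506.7, -243.4, 123.1], [549.7, -199.8, 145.7]] ((528.8004150390625, -221.78594970703125), 24.173208236694336)
scene am 329 [[462.1, -20.6, 101.4], [498.9, 16.4, 118.1]] ((481.29901123046875, -3.8591206073760986), 20.730119705200195)
top wh 433 [[505.7, -243.0, 124.2], [550.1, -200.0, 145.4]] ((528.3386840820312, -222.00161743164062), 23.22885513305664)
top am 282 [[462.2, -20.8, 111.8], [498.2, 16.5, 118.6]] ((480.2899169921875, -1.980803370475769), 19.835498809814453)
(525, -222, 239) shift [ 4.316e+01 -2.527e+01 -3.000e-02] turn [  0.     0.   -42.13] now [ 191.8 -594.9  238.7] t 0.6
(525, -222, 86) shift [ 43.16 -25.27  15.27] turn [  0.     0.   -42.13] now [ 191.8 -594.9  238.7] t 0.6
```

Request:
jog_arm(
  moves=[43.5,-25.2,0,0,0,-42.1,43.5,-25.2,0,0,0,-42.1,43.5,-25.2,0,0,0,-42.1,43.5,-25.2,0,0,0,-42.1,43.5,-25.2,0,0,0,-42.1,43.5,-25.2,0,0,0,-42.1,43.5,-25.2,0,0,0,-42.1,43.5,-25.2,0,0,0,-42.1],
  claw=8.8,
  grip_force=30,
)

```text
time_s: 1.4
eef_pos: [460.8, -296.4, 238.9]
eef_rot: [2.721, 1.569, 0.0]
contact_force: [0.5, -1.2, -0.8]
opening: 88.2
grasp_force: 0.0
```

```bash
python3 -c "
from h import *
to(528,-222,239);to(528,-222,86)"
```

```text
(528, -222, 239) shift [ 9.81  2.09 -0.01] turn [ 0.03  0.01 -0.05] now [ 460.8 -296.4  238.9] t 1.4
(528, -222, 86) shift [ 9.81  2.08 15.29] turn [ 0.03  0.01 -0.05] now [ 460.8 -296.4  238.9] t 1.4
```

Request:
jog_arm(
  moves=[4.9,1,0,0,0,0,9.8,2.1,0,0,0,0,9.8,2.1,0,0,0,0,9.8,2.1,4,0,0,0,9.8,2.1,8,0,0,0,9.8,2.1,8,0,0,0],
)

```text
time_s: 2.0
eef_pos: [523.1, -223.1, 154.6]
eef_rot: [-2.715, -1.567, 0.011]
contact_force: [-1.4, 0.8, 0.6]
opening: 88.2
grasp_force: 0.0
```

```bash
python3 -c "
from h import *
to(528,-222,86)"
```

```text
(528, -222, 86) shift [0.36 0.43 6.86] turn [-0.54  0.16 -0.02] now [ 523.1 -223.1  154.6] t 2.0
```

Request:
jog_arm(
  moves=[0,0,0,0,0,0,0,0,0,0,0,0],
)

```text
time_s: 2.2
eef_pos: [528.2, -224.1, 160.7]
eef_rot: [2.719, 1.568, 0.004]
contact_force: [1.0, 0.1, -1.1]
opening: 87.9
grasp_force: 0.0
```

```bash
python3 - <<'E'
from h import *
to(528,-222,86)
c=camera("wrist"); cv2.imwrite("pics/w1.png",c["color"][...,::-1])
E
```

```text
(528, -222, 86) shift [ 0.17 -0.15  7.47] turn [ 0.2  -0.05 -0.06] now [ 528.2 -224.1  160.7] t 2.2
```

View pics/w1.png

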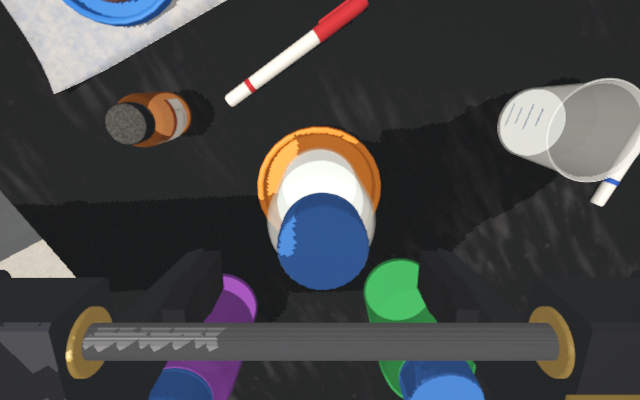

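The wrist view shows the white cap at (322,240), centred between the fingers; green and purple sit beyond the finger line. I'll descend and close.

Request:
jog_arm(
  moves=[0.2,-0.1,2.5,0,0,0,0.2,-0.1,5,0,0,0,0.2,-0.1,7,0,0,0,0.2,-0.1,7.5,0,0,0,0.2,-0.1,7.5,0,0,0,0.2,-0.1,7.5,0,0,0],
)

```text
time_s: 2.85
eef_pos: [528.1, -221.6, 85.2]
eef_rot: [2.72, 1.569, 0.003]
contact_force: [0.0, -0.2, 0.9]
opening: 87.9
grasp_force: 0.0
```

Request:
jog_arm(
  moves=[0,0,0,0,0,0,0,0,0,0,0,0,0,0,0,0,0,0,0,0,0,0,0,0,0,0,0,0,0,0,0,0,0,0,0,0],
  claw=5.5,
  grip_force=30,
)

```text
time_s: 3.45
eef_pos: [527.8, -221.6, 84.3]
eef_rot: [2.72, 1.569, 0.002]
contact_force: [0.7, 0.3, 6.2]
opening: 64.4
grasp_force: 30.0
```

Request:
jog_arm(
  moves=[0,0,-1,0,0,0,0,0,-3,0,0,0,0,0,-6,0,0,0,0,0,-9.5,0,0,0,0,0,-12.5,0,0,0,0,0,-14.5,0,0,0,0,0,-15,0,0,0,0,0,-15,0,0,0],
)

```text
time_s: 4.25
eef_pos: [526.5, -221.2, 233.8]
eef_rot: [-2.721, -1.57, 0.001]
contact_force: [0.3, -0.3, -2.3]
opening: 64.6
grasp_force: 30.0
```

```bash
python3 -c "
from h import *
to(547,254,235)"
```

```text
(547, 254, 235) shift [ 42.17 -22.01  -0.13] turn [-0.02  0.02 -0.03] now [ 526.5 -221.2  233.8] t 4.2
```

Request:
jog_arm(
  moves=[0.9,-0.5,0,0,0,0,2.5,-1.3,0,0,0,0,5,-2.6,0,0,0,0,8,-4.2,0,0,0,0,11,-5.7,0,0,0,0,14,-7.3,0,0,0,0,17,-8.9,0,0,0,0,20,-10.4,0,0,0,0],
)

```text
time_s: 5.05
eef_pos: [535.5, 6.2, 232.1]
eef_rot: [-2.719, -1.571, 0.005]
contact_force: [-0.3, 1.3, -2.4]
opening: 64.5
grasp_force: 30.0
```

Request:
jog_arm(
  moves=[3,-1.6,0,0,0,0,6,-3.1,0,0,0,0,9,-4.7,0,0,0,0,12,-6.3,0,0,0,0,15,-7.8,0,0,0,0,18,-9.4,0,0,0,0,20,-10.4,0,0,0,0,21.3,-11.1,0,0,0,0],
)

```text
time_s: 5.85
eef_pos: [545.6, 246.8, 232.0]
eef_rot: [-2.717, -1.574, 0.004]
contact_force: [-0.7, 0.0, -2.9]
opening: 64.4
grasp_force: 30.0
```

Request:
jog_arm(
  moves=[0.9,-0.5,0,0,0,0,0.9,-0.5,0,0,0,0,0.9,-0.5,0,0,0,0,0.9,-0.5,0,0,0,0],
)

```text
time_s: 6.25
eef_pos: [548.1, 252.2, 233.5]
eef_rot: [2.722, 1.566, -0.002]
contact_force: [-0.1, -0.8, -1.9]
opening: 64.4
grasp_force: 30.0
```

```bash
python3 -c "
from h import *
to(547,254,85)"
```

```text
(547, 254, 85) shift [ 0.12 -0.19 14.85] turn [ 0.04  0.09 -0.16] now [548.1 252.2 233.5] t 6.2
```

Request:
jog_arm(
  moves=[0.1,-0.2,1,0,0,0,0.1,-0.2,3.5,0,0,0,0.1,-0.2,6.5,0,0,0,0.1,-0.2,9.5,0,0,0,0.1,-0.2,12,0,0,0,0.1,-0.2,13.5,0,0,0,0.1,-0.2,14.2,0,0,0,0.1,-0.2,14.4,0,0,0],
)

```text
time_s: 7.05
eef_pos: [546.6, 255.8, 89.3]
eef_rot: [2.721, 1.57, -0.001]
contact_force: [0.0, -0.7, -2.2]
opening: 64.6
grasp_force: 30.0
```

Request:
jog_arm(
  moves=[0,0,0.1,0,0,0,0,0,0.2,0,0,0,0,0,0.3,0,0,0,0,0,0.4,0,0,0],
)

```text
time_s: 7.45
eef_pos: [546.9, 256.2, 86.2]
eef_rot: [2.721, 1.57, 0.002]
contact_force: [-0.6, 0.3, -2.0]
opening: 64.5
grasp_force: 30.0
```

Request:
jog_arm(
  moves=[0,0,0.05,0,0,0,0,0,0.1,0,0,0,0,0,0.15,0,0,0,0,0,0.2,0,0,0,0,0,0.2,0,0,0],
)

```text
time_s: 7.95
eef_pos: [546.9, 256.4, 84.3]
eef_rot: [-2.721, -1.57, -0.002]
contact_force: [-0.5, -0.2, 4.3]
opening: 64.4
grasp_force: 30.0
```

Contact shows: the vertical force rose from −2 to +4 N. I'll release and lift.

Request:
jog_arm(
  moves=[0,0,0,0,0,0,0,0,0,0,0,0,0,0,0,0,0,0,0,0,0,0,0,0,0,0,0,0,0,0,0,0,0,0,0,0],
  claw=8.8,
)

```text
time_s: 8.55
eef_pos: [546.5, 256.0, 83.6]
eef_rot: [2.721, 1.57, -0.0]
contact_force: [0.6, 0.7, -0.6]
opening: 87.9
grasp_force: 0.0
```

Request:
jog_arm(
  moves=[0,0,-1,0,0,0,0,0,-4,0,0,0,0,0,-8,0,0,0,0,0,-12,0,0,0,0,0,-12,0,0,0],
)

```text
time_s: 9.05
eef_pos: [549.7, 258.2, 210.0]
eef_rot: [-2.721, -1.569, -0.018]
contact_force: [1.0, -0.2, 0.3]
opening: 88.2
grasp_force: 0.0
```

```bash
python3 - <<'E'
from h import *
to(481,-3,204)
for n in("scene","top"):
    c=camera(n); P=cloud(c)
    for k,x,y,lo,hi in(("wh",547,254,125,155),("am",481,-3,101,125)):
        m=(np.hypot(P[...,0]-x,P[...,1]-y)<45)&(P[...,2]>lo)&(P[...,2]<hi)
        q=P[m]
        if len(q)>3: print(n,k,len(q),(np.percentile(q,[1,99],axis=0)).round(1).tolist(),cv2.minEnclosingCircle(q[:,:2].astype(np.float32)))
E
```

```text
(481, -3, 204) shift [-26.05   7.13   0.37] turn [ 0.33 -0.59 -0.06] now [549.7 258.2 210. ] t 9.1
scene wh 604 [[525.0, 232.3, 125.4], [568.7, 276.0, 145.6]] ((547.7284545898438, 253.10159301757812), 23.68825340270996)
scene am 327 [[462.6, -19.5, 101.6], [500.2, 17.5, 118.3]] ((482.1148986816406, -0.6570072770118713), 20.750011444091797)
top wh 473 [[525.1, 231.7, 125.6], [568.9, 275.1, 145.7]] ((547.3134155273438, 254.13693237304688), 23.545358657836914)
top am 284 [[462.3, -19.3, 104.6], [499.7, 16.6, 118.8]] ((480.97259521484375, -1.1061935424804688), 19.773130416870117)
```

Request:
jog_arm(
  moves=[-5,1.3,0,0,0,0,-10,2.7,0,0,0,0,-15,4.1,0,0,0,0,-20,5.4,0,0,0,0,-24,6.5,0,0,0,0,-26,7,2,0,0,0,-26,7,4,0,0,0,-26,7,4,0,0,0],
)

```text
time_s: 9.95
eef_pos: [474.4, -5.3, 161.2]
eef_rot: [-2.72, -1.567, 0.01]
contact_force: [0.2, 0.0, 0.1]
opening: 88.1
grasp_force: 0.0
```

Request:
jog_arm(
  moves=[0,0,0,0,0,0,0,0,0,0,0,0],
)

```text
time_s: 10.15
eef_pos: [477.4, -3.2, 164.1]
eef_rot: [-2.72, -1.572, -0.001]
contact_force: [0.4, -0.9, 0.6]
opening: 88.0
grasp_force: 0.0
```

```bash
python3 -c "
from h import *
to(481,-2,58)"
```

```text
(481, -2, 58) shift [ 0.27  0.25 10.61] turn [ 0.01 -0.04  0.05] now [477.4  -3.2 164.1] t 10.2
```

Request:
jog_arm(
  moves=[0.3,0.2,2,0,0,0,0.3,0.2,5,0,0,0,0.3,0.2,8,0,0,0,0.3,0.2,10,0,0,0,0.3,0.2,10.6,0,0,0,0.3,0.2,10.6,0,0,0,0.3,0.2,10.6,0,0,0],
)

```text
time_s: 10.85
eef_pos: [481.0, -2.2, 58.7]
eef_rot: [2.72, 1.57, 0.003]
contact_force: [0.4, -0.8, 0.1]
opening: 88.4
grasp_force: 0.0
```

Request:
jog_arm(
  moves=[0,0,0,0,0,0,0,0,0,0,0,0,0,0,0,0,0,0,0,0,0,0,0,0,0,0,0,0,0,0,0,0,0,0,0,0,0,0,0,0,0,0],
  claw=4.5,
  grip_force=25,
)

```text
time_s: 11.55
eef_pos: [480.6, -2.6, 57.9]
eef_rot: [2.721, 1.57, 0.001]
contact_force: [0.6, -0.1, 3.5]
opening: 53.2
grasp_force: 24.9
```

Request:
jog_arm(
  moves=[0,0,-1,0,0,0,0,0,-3,0,0,0,0,0,-6,0,0,0,0,0,-9,0,0,0,0,0,-11.5,0,0,0,0,0,-12,0,0,0,0,0,-12,0,0,0,0,0,-12,0,0,0],
)

```text
time_s: 12.35
eef_pos: [479.4, -2.7, 176.8]
eef_rot: [-2.721, -1.57, 0.003]
contact_force: [-0.3, -0.8, -0.9]
opening: 53.4
grasp_force: 24.9
```

```bash
python3 -c "
from h import *
to(525,-225,178)"
```

```text
(525, -225, 178) shift [-16.96  15.07  -0.12] turn [-0.09  0.08 -0.03] now [479.4  -2.7 176.8] t 12.3
```

Request:
jog_arm(
  moves=[-0.7,0.6,0,0,0,0,-2,1.8,0,0,0,0,-4.2,3.7,0,0,0,0,-6.5,5.8,0,0,0,0,-8.8,7.8,0,0,0,0,-11,9.8,0,0,0,0,-13.2,11.7,0,0,0,0,-15,13.3,0,0,0,0],
)

```text
time_s: 13.15
eef_pos: [519.3, -201.7, 176.2]
eef_rot: [-2.722, -1.567, 0.004]
contact_force: [-0.2, 1.4, -1.4]
opening: 53.4
grasp_force: 24.9
```

Request:
jog_arm(
  moves=[-1.3,1.2,0,0,0,0,-2,1.8,0,0,0,0,-2,1.8,0,0,0,0,-2,1.8,0,0,0,0,-2,1.8,0,0,0,0],
)

```text
time_s: 13.65
eef_pos: [525.8, -223.7, 177.5]
eef_rot: [-2.718, -1.572, 0.0]
contact_force: [-0.8, 0.4, -1.0]
opening: 53.1
grasp_force: 24.9
```

```bash
python3 -c "
from h import *
to(525,-225,58)"
```

```text
(525, -225, 58) shift [-1.600e-01  1.000e-02  1.195e+01] turn [-0.06 -0.03  0.09] now [ 525.8 -223.7  177.5] t 13.7
```

Request:
jog_arm(
  moves=[-0.2,0,1,0,0,0,-0.2,0,3,0,0,0,-0.2,0,6,0,0,0,-0.2,0,8.5,0,0,0,-0.2,0,10.3,0,0,0,-0.2,0,11.2,0,0,0,-0.2,0,11.5,0,0,0,-0.2,0,11.5,0,0,0],
)

```text
time_s: 14.45
eef_pos: [525.1, -226.7, 62.7]
eef_rot: [2.721, 1.571, 0.0]
contact_force: [-0.3, 0.5, -1.0]
opening: 53.0
grasp_force: 24.9
```

Request:
jog_arm(
  moves=[0,0,0.1,0,0,0,0,0,0.2,0,0,0,0,0,0.3,0,0,0,0,0,0.3,0,0,0,0,0,0.3,0,0,0],
)

```text
time_s: 14.95
eef_pos: [525.0, -227.0, 59.9]
eef_rot: [2.721, 1.57, 0.0]
contact_force: [1.1, 0.7, -1.5]
opening: 53.2
grasp_force: 24.9
```

Request:
jog_arm(
  moves=[0,0,0.05,0,0,0,0,0,0.1,0,0,0,0,0,0.15,0,0,0,0,0,0.2,0,0,0,0,0,0.2,0,0,0,0,0,0.2,0,0,0],
)

```text
time_s: 15.55
eef_pos: [524.9, -227.0, 57.9]
eef_rot: [2.721, 1.57, 0.0]
contact_force: [-0.5, -0.7, 2.2]
opening: 53.1
grasp_force: 24.8
```

Request:
jog_arm(
  moves=[0,0,0,0,0,0,0,0,0,0,0,0,0,0,0,0,0,0,0,0,0,0,0,0,0,0,0,0,0,0,0,0,0,0,0,0],
  claw=8.8,
)

```text
time_s: 16.15
eef_pos: [524.9, -227.0, 57.7]
eef_rot: [2.721, 1.57, 0.0]
contact_force: [1.2, -1.0, -0.3]
opening: 87.8
grasp_force: 0.0
```

Request:
jog_arm(
  moves=[0,0,-1,0,0,0,0,0,-4,0,0,0,0,0,-8,0,0,0,0,0,-12,0,0,0,0,0,-14,0,0,0,0,0,-14,0,0,0,0,0,-14,0,0,0],
)

```text
time_s: 16.85
eef_pos: [524.7, -227.1, 198.2]
eef_rot: [2.721, 1.57, 0.0]
contact_force: [0.3, -0.4, -0.3]
opening: 87.8
grasp_force: 0.0
```

```bash
python3 - <<'E'
from h import *
to(547,254,198)
c=camera("scene"); P=cloud(c)
cv2.imwrite("pics/s2.png",c["color"][...,::-1])
m=(np.hypot(P[...,0]-525,P[...,1]+226)<45)&(P[...,2]>101)&(P[...,2]<125)
q=P[m]; print(len(q),(np.percentile(q,[1,99],axis=0)).round(1).tolist())
E
```

```text
(547, 254, 198) shift [ 4.276e+01 -2.215e+01 -1.000e-02] turn [ 0.04  0.01 -0.04] now [ 524.7 -227.1  198.2] t 16.9
241 [[506.0, -242.9, 101.8], [543.3, -206.3, 118.1]]
```

View pics/s2.png

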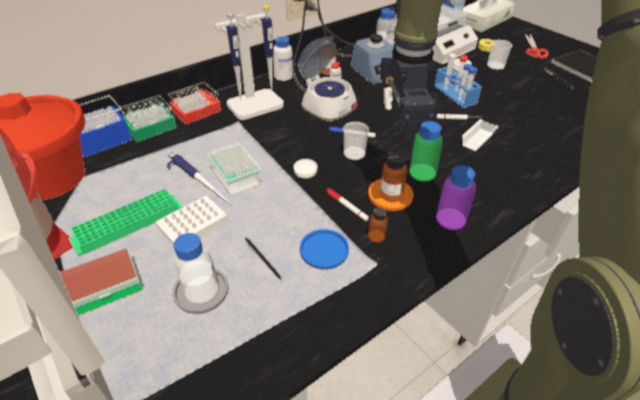

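The amber bottle stands in the orange tray at (391,185), the white bottle is in the grey tray at (198,270), and the blue tray (325,248) is empty. Next I fetch the white bottle.

Request:
jog_arm(
  moves=[4.3,-2.2,0,0,0,0,8.6,-4.4,0,0,0,0,12.9,-6.6,0,0,0,0,17.2,-8.9,0,0,0,0,21.4,-11.1,0,0,0,0,25.7,-13.3,0,0,0,0,30,-15.5,0,0,0,0,34.3,-17.7,0,0,0,0],
)

```text
time_s: 17.7
eef_pos: [542.2, 160.1, 196.2]
eef_rot: [-2.721, -1.57, 0.005]
contact_force: [1.2, -0.6, 0.2]
opening: 87.8
grasp_force: 0.0
```

Request:
jog_arm(
  moves=[4.3,-2.2,0,0,0,0,8,-4.1,0,0,0,0,8.5,-4.4,0,0,0,0,8.5,-4.4,2,0,0,0,8.5,-4.4,3,0,0,0,8.5,-4.4,3,0,0,0,8.5,-4.4,3,0,0,0],
)

```text
time_s: 18.4
eef_pos: [547.7, 253.0, 167.3]
eef_rot: [2.722, 1.568, -0.002]
contact_force: [0.2, 0.4, -0.5]
opening: 87.9
grasp_force: 0.0
```

```bash
python3 -c "
from h import *
to(547,254,85)"
```

```text
(547, 254, 85) shift [ 0.06 -0.11  8.23] turn [-0.02  0.09 -0.1 ] now [547.7 253.  167.3] t 18.4
```

Request:
jog_arm(
  moves=[0,-0.1,2,0,0,0,0,-0.1,4.5,0,0,0,0,-0.1,7,0,0,0,0,-0.1,8.2,0,0,0,0,-0.1,8.2,0,0,0,0,-0.1,8.2,0,0,0],
)

```text
time_s: 19.0
eef_pos: [547.6, 254.9, 86.6]
eef_rot: [2.721, 1.569, 0.002]
contact_force: [-0.7, 0.7, 0.7]
opening: 88.2
grasp_force: 0.0
```

Request:
jog_arm(
  moves=[0,0,0,0,0,0,0,0,0,0,0,0,0,0,0,0,0,0,0,0,0,0,0,0,0,0,0,0,0,0,0,0,0,0,0,0],
  claw=5.5,
  grip_force=30,
)

```text
time_s: 19.6
eef_pos: [547.6, 254.9, 86.4]
eef_rot: [2.721, 1.57, 0.002]
contact_force: [-0.2, 0.0, 5.9]
opening: 64.2
grasp_force: 30.0
```

Request:
jog_arm(
  moves=[0,0,-1,0,0,0,0,0,-3,0,0,0,0,0,-5,0,0,0,0,0,-7,0,0,0,0,0,-8,0,0,0,0,0,-8,0,0,0,0,0,-8,0,0,0],
)

```text
time_s: 20.3
eef_pos: [546.4, 254.3, 165.1]
eef_rot: [2.721, 1.57, -0.002]
contact_force: [-0.0, -0.1, -2.1]
opening: 64.8
grasp_force: 30.0
```

```bash
python3 -c "
from h import *
to(486,3,165)"
```

```text
(486, 3, 165) shift [-24.77   7.35   0.03] turn [-0.03  0.08 -0.03] now [546.4 254.3 165.1] t 20.3
```

Request:
jog_arm(
  moves=[-0.8,0.2,0,0,0,0,-2.6,0.8,0,0,0,0,-5.4,1.6,0,0,0,0,-8.4,2.5,0,0,0,0,-11.4,3.4,0,0,0,0,-14.4,4.3,0,0,0,0,-17.4,5.2,0,0,0,0,-20.4,6,0,0,0,0],
)

```text
time_s: 21.1
eef_pos: [495.5, 46.0, 165.0]
eef_rot: [-2.721, -1.569, 0.003]
contact_force: [0.2, -0.7, -2.6]
opening: 64.5
grasp_force: 30.0
```

Request:
jog_arm(
  moves=[-2.4,0.7,0,0,0,0,-3.8,1.1,0,0,0,0,-4.4,1.3,0,0,0,0,-4.4,1.3,0,0,0,0,-4.4,1.3,0,0,0,0,-4.4,1.3,0,0,0,0],
)

```text
time_s: 21.7
eef_pos: [486.5, 5.1, 165.8]
eef_rot: [-2.719, -1.573, -0.002]
contact_force: [0.2, 1.1, -2.5]
opening: 64.3
grasp_force: 30.0
```

```bash
python3 -c "
from h import *
to(486,3,86.4)"
```

```text
(486, 3, 86.4) shift [-0.22  0.06  7.94] turn [ 0.01 -0.08  0.09] now [486.5   5.1 165.8] t 21.7
```

Request:
jog_arm(
  moves=[-0.1,0.1,1,0,0,0,-0.1,0.1,3,0,0,0,-0.1,0.1,5,0,0,0,-0.1,0.1,6.5,0,0,0,-0.1,0.1,7.2,0,0,0,-0.1,0.1,7.4,0,0,0,-0.1,0.1,7.5,0,0,0,-0.1,0.1,7.5,0,0,0],
)

```text
time_s: 22.5
eef_pos: [486.8, 2.2, 91.1]
eef_rot: [2.721, 1.57, 0.001]
contact_force: [1.0, -0.6, -1.7]
opening: 64.0
grasp_force: 30.0
```

Request:
jog_arm(
  moves=[0,0,0.1,0,0,0,0,0,0.15,0,0,0,0,0,0.2,0,0,0,0,0,0.25,0,0,0,0,0,0.25,0,0,0],
)

```text
time_s: 23.0
eef_pos: [486.4, 2.0, 88.2]
eef_rot: [2.721, 1.57, 0.0]
contact_force: [0.2, 0.8, -3.7]
opening: 64.6
grasp_force: 30.0
```

Request:
jog_arm(
  moves=[0,0,0.05,0,0,0,0,0,0.1,0,0,0,0,0,0.15,0,0,0,0,0,0.2,0,0,0,0,0,0.2,0,0,0,0,0,0.2,0,0,0],
)

```text
time_s: 23.6
eef_pos: [486.4, 2.1, 86.4]
eef_rot: [2.721, 1.57, 0.0]
contact_force: [-1.2, -0.5, 2.0]
opening: 64.0
grasp_force: 30.0
```

Request:
jog_arm(
  moves=[0,0,0,0,0,0,0,0,0,0,0,0,0,0,0,0,0,0,0,0,0,0,0,0,0,0,0,0,0,0,0,0,0,0,0,0],
  claw=8.8,
)

```text
time_s: 24.2
eef_pos: [486.4, 2.0, 86.2]
eef_rot: [2.721, 1.57, -0.0]
contact_force: [-0.5, 0.1, 0.4]
opening: 87.6
grasp_force: 0.0
```

Request:
jog_arm(
  moves=[0,0,-1,0,0,0,0,0,-4,0,0,0,0,0,-8,0,0,0,0,0,-12,0,0,0,0,0,-15,0,0,0,0,0,-15,0,0,0,0,0,-15,0,0,0],
)

```text
time_s: 24.9
eef_pos: [486.4, 1.8, 237.0]
eef_rot: [2.72, 1.569, 0.002]
contact_force: [-0.3, 0.1, 0.2]
opening: 88.0
grasp_force: 0.0
```

```bash
python3 - <<'E'
from h import *
c=camera("scene"); P=cloud(c)
cv2.imwrite("pics/s3.png",c["color"][...,::-1])
for x,y,lo in((525,-226,101),(486,3,125)):
    q=P[(np.hypot(P[...,0]-x,P[...,1]-y)<45)&(P[...,2]>lo)&(P[...,2]<155)]; print(len(q),(np.percentile(q,[1,99],axis=0)).round(1).tolist())
E
```

```text
246 [[506.2, -243.2, 101.3], [543.6, -206.1, 117.9]]
479 [[464.0, -18.8, 125.6], [507.7, 24.1, 145.9]]
```

View pics/s3.png

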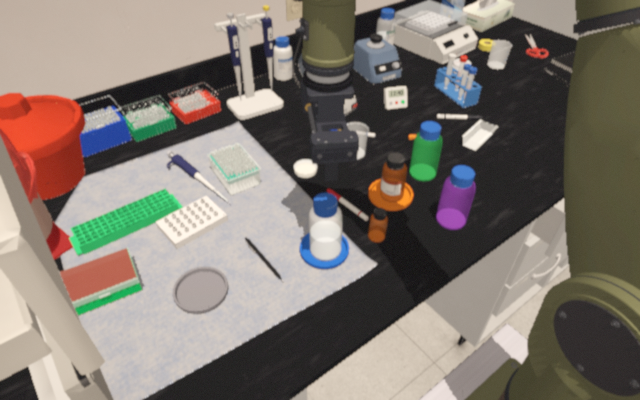

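The white bottle stands in the blue tray at (325,235), the amber bottle in the orange tray at (391,182), and the grey tray (201,290) is empty. The other items are where they were.

```bash
python3 -c "
from rig import job_done
print(job_done())"
```

```text
the job is handed in; nothing more can be done
None
```

The swap is done and handed in: the amber bottle stands upright in the orange tray, the white bottle stands upright in the blue tray, and the grey tray is empty. The final camera view showed the other items in place, and it took about 25 s of the 67 s allowed.

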